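# Seat the index plate on the dividing fixture

### The arm

A 7-joint arm with a two-finger parallel gripper is mounted at the origin on a cart in front of the work surface, level with it; the furniture and walls round the work are solid. World frame = base frame: x ahead of the robot, y to its left, z up, the work surface at z = 0. Lengths are in m, angles in rad, forces in N, time in s.
With the tool pointing down it reaches from about 0.35 to 0.9 m from the base axis. Payload 7.2 kg.
Tool frame: the origin (TCP) lies midway between the tips of the shut fingers; the grasp point (between the pads) lies 19 mm behind it; z points along the fingers, y is the line along which they close (so a half turn about z gives the same grasp; the last joint's range is limited). The gripper opens to 88 mm and grips with 3 to 60 N. Pads are 20 mm wide; open, the fingers measure 115 mm over their backs; the gripper's body (75 mm by 178 mm) begins 61 mm behind the grasp point.
Start: joints at [-1.279, 0.411, -0.013, 1.596, 0.006, 1.134, -0.082], TCP at [0.22, 0.585, 0.223] pointing down, gripper open.
Joint ranges: [-2.95, 2.95], [-0.29, 1.99], [-1.47, 1.44], [0.14, 2.54], [-1.03, 4.17], [0.13, 1.85], [-2.86, 2.86]. Speed limits (rad/s): [2.39, 2.39, 3.01, 3.01, 3.14, 3.14, 3.14].

### API

Orientations are given as a unit quaternion [x, y, z, w].
In Python, from station import env gives the robot as it stands. The module is installed in compiled form; this text tells all that it offers.
- The arm moves only by the tool arm_command, never from a script. Its arguments are lists of equal length, an entry for each row: "xyz": the shift along the world's x, y, z in m, a list of three; "turn": the turn about the world's z in degrees; "hand": the gripper command: -1 is fully open, 1 is shut, values between are in proportion. A call has 1 to 20 rows; each row shifts and turns the commanded pose from where the row before left it; what a row does not reach is not made up. A row lasts 1/10 s, in which the tool goes at most 50 mm and 8.59 degrees, less where a joint would pass 70% of its speed; a pose out of reach is approached as far as the arm can. A call is refused whole if a number of a shift passes 0.05 or a number of a turn 8.59, either way. A call with a gripper value outside its range is refused whole. The fingers move at their own pace and stop on an object; "squeeze" is the grip in N (left out, the last holds). Time passes only in rows, so rows that do not move let the fingers close. It gives the time, the measured TCP pose, the force, the opening and the grip force at its end, in the units of the state.
- env.get_state(): the state, without advancing time (a new reading comes with each control period).
- env.capture(name): name is "side" or "top"; returns a dict with "image" (480x640x3 uint8, red, green, blue), "range_z" (480x640 float32, m along the optical axis (not along the pixel's ray), 0 where there is no reading), "fx", "fy", "cx", "cy" (pixels), "D" ([k1, k2, p1, p2, k3] as OpenCV has them; the pictures are not rectified), "xyz" and "rotation" of the camera in the world. Camera axes: x right, y down, z forward; pixel columns grow to the right and rows downward; lengths in m; the calibration is good to about 2 mm. A picture is of the moment at which its call begins.
- env.job_done(): hands the job in; it is judged then, once.
The state is a dict: "time_s": time; "qpos": joint angles; "joint_velocities": joint speeds; "tau": joint torques, N m; "tcp_pos": TCP position; "tool_rot": TCP orientation; "force": force on the tool from outside, world axes, zero at the start; "ft_torque": the same for the moment, N m; "gripper_width": finger opening in m; "finger_force": force on a finger pad.
Only numpy, scipy, OpenCV 4.12 (cv2) and the standard library are available. Lean on these libraries where they do the work, as an engineer would, in place of code of your own. Each camera call takes 0.05 s, during which the arm holds its last target. There are 200 camera calls.

### The job

Fit the brass index plate onto the blue-footed dividing fixture: lower it by its hub over the central shaft, feel for the sprung locating pin by turning the plate under light pressure until the pin enters the plate's pin hole, then bring the plate down flush on the seat and let go. Where the pin stands is not measured exactly, so go gently: do not force or drop the plate on the pin or the seat, and leave the other things on the bench alone.

Things in the scene. Friction and masses are not known exactly. Their poses are not given: they have to be found in the camera images.
- plate_hub (a point): The loose brass index plate: a flat round disc 88 mm across, 10 mm thick, with a hub on top 36 mm tall and two flats 28 mm apart; it lies flat at the start, 0.28 to 0.48 kg. This point: on its axis, half-way up the hub, 28 mm above the underside. z up, x towards the pin hole. Grip the flats, closing along y; the hub is 36 mm along x. A 13.5 mm bore runs right through disc and hub.
- plate_pin_hole (a point): The plate's pin hole at its lower mouth: 7.5 mm across, right through the 10 mm disc, 24 mm from the plate's axis along the plate's x, a red dot beside it near the rim. Axes as the plate's.
- seat (a point): The dividing fixture, fixed to the bench: blue round foot 116 mm across, steel body 92 mm across whose flat top, 24 mm above the bench, is the seat. This point: on the shaft's axis at the seat face; z up, x towards the red mark on foot and body. Within the plate's rim it carries only the shaft and the locating pin.
- shaft_tip (a point): Top of the fixture's upright shaft, 60 mm above the seat: 12 mm thick, its last 8 mm tapered to 5 mm. Axes as the seat's.
- red_mark (a point): Foot of the red mark, 46 mm from the shaft's axis along the seat's x. The locating pin, 6 mm thick, flat bevelled tip 12 mm above the seat, 24 mm from the axis, is not measured: it stands 0.1 to 1.0 rad anticlockwise (from above) of this mark, a small dark block on the foot outside it. Its carrier does not turn. The pin is sprung downward: starts at 2.3 N, 1.5 N more per mm, solid after 5 mm.
- sharpening_bar_mid (a point): Bystander: loose pale whetstone bar 26x102x21 mm, its centre.
- tin_box_mid (a point): Bystander: loose small dark card box 40x54x24 mm, its centre.
- wax_cone_mid (a point): Bystander: loose white wax cone, 45 mm across, 40 mm tall, its centre.
- flux_jar_mid (a point): Bystander: loose orange-brown jar with white lid, 58 mm across, 78 mm tall, its centre.

How it is judged:
On the way:
1. the plate is threaded on the shaft, level, still above the seat (horizontal distance between plate_hub and seat below 0.004 m and angle between plate_hub's own z axis and vertical below 0.1 rad and z of plate_hub in the frame of seat between 0.032 and 0.075 m), for 0.1 s.
At the end, for the whole second after the job is handed in: The index plate is on the shaft and the pin, flush on the seat (underside within 2 mm of it, axis within 3 mm, level within 0.04 rad), at rest and released (z of plate_hub in the frame of seat below 0.03 m and horizontal distance between plate_hub and seat below 0.003 m and angle between plate_hub's own z axis and vertical below 0.04 rad and linear speed of index_plate below 0.02 m/s); the robot touches nothing.
It fails at once if the plate presses on the fixture (seat, shaft or pin) with more than 30 N (contact force between index_plate and fixture above 30 N).
It fails at once if a bystander is moved by more than 30 mm (distance of any of sharpening_bar_mid, tin_box_mid, wax_cone_mid, flux_jar_mid from where it was at the start of the episode above 0.03 m).
It also fails if it takes over 64 s, if anything falls off the work surface, if the arm or the gripper's body presses on something with over 40 N, if the wrist force passes 120 N, or if a joint passes its speed limit or range.

## Working session

There is one attempt and no reset: what is moved stays moved. The work goes in short steps, Python scripts to look and compute and a tool call to move; the robot and the scene stay as the last step left them, time stands still between calls to the robot, and variables do not carry over. Pictures are saved under pics/ and viewed, at most 10 in all, crops included, and the job is handed in when it is done.

Besides the shell and the picture viewer there is one more tool, called as name(argument=value, ...) on one line, values as JSON. arm_command: Moves the arm, as the interface text tells. Its arguments: {"type":"object","properties":{"xyz":{"type":"array","items":{"type":"array","items":{"type":"number"}}},"turn":{"type":"array","items":{"type":"number"}},"hand":{"type":"array","items":{"type":"number"}},"squeeze":{"type":"number"}},"required":["xyz","turn","hand"]}

```bash
mkdir -p pics
cat > h.py <<'E'
import numpy as np, cv2
from station import env
def cap(n,f=None):
    c=env.capture(n)
    if f: cv2.imwrite('pics/'+f,cv2.cvtColor(c['image'],cv2.COLOR_RGB2BGR))
    return c
def K(c): return np.array([[c['fx'],0,c['cx']],[0,c['fy'],c['cy']],[0,0,1.]])
def R(c):
    r=np.array(c['rotation'],float)
    if r.size==4:
        from scipy.spatial.transform import Rotation
        return Rotation.from_quat(r).as_matrix()
    return r.reshape(3,3)
def plane(c,uv,z):
    p=cv2.undistortPoints(np.array(uv,float).reshape(-1,1,2),K(c),np.array(c['D'],float)).reshape(-1,2)
    d=np.c_[p,np.ones(len(p))]@R(c).T; o=np.array(c['xyz'])
    return o+d*((z-o[2])/d[:,2])[:,None]
def cloud(c):
    v,u=np.mgrid[:480,:640]; p=cv2.undistortPoints(np.c_[u.ravel(),v.ravel()].astype(float).reshape(-1,1,2),K(c),np.array(c['D'],float)).reshape(-1,2)
    z=c['range_z'].ravel()
    P=np.c_[p*z[:,None],z]@R(c).T+np.array(c['xyz']); P[z==0]=np.nan
    return P.reshape(480,640,3)
E
python3 - <<'E'
from h import *
for n in('top','side'):
    c=cap(n,n+'0.png'); print(n,c['xyz'],c['rotation'],c['fx'],c['D'])
print(env.get_state())
E
```

```text
top [0.38349035 0.11043568 1.12713324] [-0.69859956  0.7094475  -0.06345084  0.06794768] 574.3079397829116 [-0.14577139  0.          0.          0.          0.        ]
side [ 0.52070114 -0.57923546  0.72370309] [ 0.91512737 -0.07787503  0.02339296 -0.39487991] 462.395840622009 [-0.0283043  0.         0.         0.         0.       ]
{'time_s': 0.1, 'qpos': array([-1.27916378,  0.41180734, -0.01271817,  1.5969473 ,  0.00558897,
        1.13433468, -0.08221247]), 'joint_velocities': array([-0.00044438, -0.00122229,  0.0002303 , -0.00250949,  0.00085697,
       -0.00155104, -0.00107401]), 'tau': array([ 3.01829583e-03, -5.89100254e+01,  6.43700548e-01, -2.91708809e+01,
       -5.38638316e-02,  1.45294896e-02,  5.39095561e-05]), 'tcp_pos': array([0.21994008, 0.58452686, 0.22190633]), 'tool_rot': array([ 1.78940933e-01,  9.83859547e-01, -7.25566395e-04, -8.56721030e-05]), 'force': array([ 0.72622817,  0.43742892, -0.1499307 ]), 'ft_torque': array([ 0.00504426,  0.05313285, -0.0518029 ]), 'finger_force': 0.0, 'gripper_width': 0.08792992624410273}
```

View pics/top0.png

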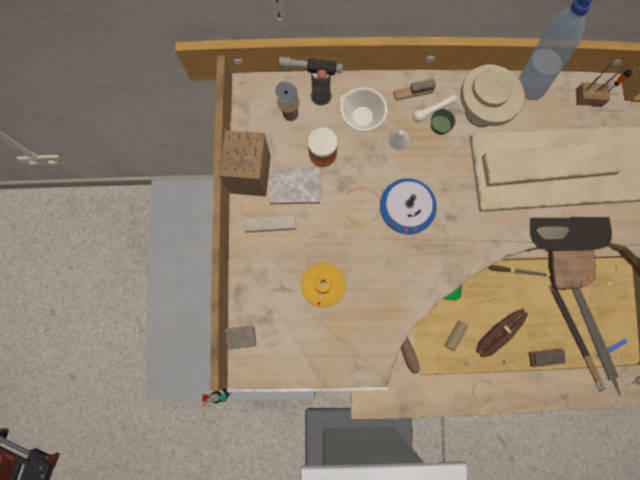

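View pics/side0.png

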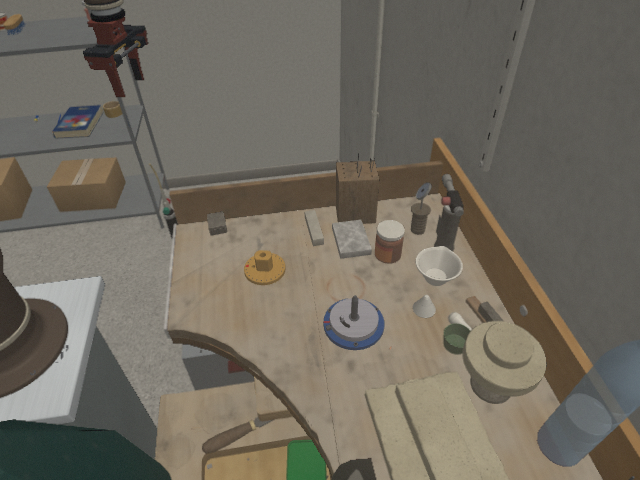

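The top view shows the brass plate at about (323,285), its red dot near (319,303), and the fixture at (409,205) with its red mark at the bottom, near (407,231). The side view shows the plate at (265,267), the fixture at (355,322) and the arm at upper left.

Run:
```python
from h import *
c=cap('top');s=cap('side')
im=c['image'];hsv=cv2.cvtColor(im,cv2.COLOR_RGB2HSV)
def big(m):
    cs,_=cv2.findContours(m.astype(np.uint8),cv2.RETR_EXTERNAL,cv2.CHAIN_APPROX_NONE);return max(cs,key=cv2.contourArea)
H,S,V=[hsv[...,i].astype(int) for i in range(3)]
win=np.zeros((480,640),bool)
def box(u0,v0,u1,v1):
    w=np.zeros((480,640),bool);w[v0:v1,u0:u1]=1;return w
pl=big((H>12)&(H<30)&(S>170)&box(290,255,360,320)); e=cv2.fitEllipse(pl);print('plate',e,plane(c,[e[0]],.008))
ft=big((H>100)&(H<125)&(S>150)&box(370,170,450,245)); e2=cv2.fitEllipse(cv2.convexHull(ft));print('foot',e2,plane(c,[e2[0]],.004))
for nm,b in(('plate',box(295,260,350,315)),('fix',box(375,175,445,240))):
    r=((H<6)|(H>174))&(S>150)&(V>90)&b; v,u=np.nonzero(r); print(nm,'red',len(u),u.mean(),v.mean(),plane(c,[[u.mean(),v.mean()]],.01 if nm=='plate' else .015),np.c_[u,v].tolist()[:40])
P=cloud(c)
print('heights',P[285,310],P[280,323-8:332,2],P[205,395],'shaft max',np.nanmax(P[185:225,390:430,2]))
a=cv2.resize(im[165:245,365:455],(450*1,400),interpolation=cv2.INTER_CUBIC)
b=cv2.resize(im[255:319,290:362],(350,400),interpolation=cv2.INTER_CUBIC)
out=np.hstack([a,b]);si=s['image']
d=cv2.resize(si[285:355,310:400],(0,0),fx=6,fy=6,interpolation=cv2.INTER_CUBIC)
cv2.imwrite('pics/crop1.png',out[...,::-1]);cv2.imwrite('pics/crop2.png',d[...,::-1])
```

```text
plate ((322.8154602050781, 284.6581115722656), (39.93431091308594, 40.03073501586914), 57.28459167480469) [[0.50011142 0.1104921  0.008     ]]
foot ((392.2798767089844, 203.45315551757812), (22.5283203125, 40.828670501708984), 7.655673980712891) [[ 0.66221564 -0.03215133  0.004     ]]
plate red 1 318.0 303.0 [[0.46428735 0.12039905 0.01      ]] [[318, 303]]
fix red 0 nan nan [[nan nan nan]] []
heights [0.49954815 0.13548975 0.01066877] [0.01490413 0.00944892 0.04830009 0.04762837 0.04965198 0.04786446
 0.03981822 0.03278481 0.03207974 0.03093201 0.04071877 0.04828571
 0.04547505 0.04723954 0.04696127 0.04500071 0.04411231] [ 0.65443752 -0.03511302  0.02230801] shaft max 0.08712307224788063<stdin>:13: RuntimeWarning: Mean of empty slice.
  ret = ret.dtype.type(ret / rcount)
```

View pics/crop1.png

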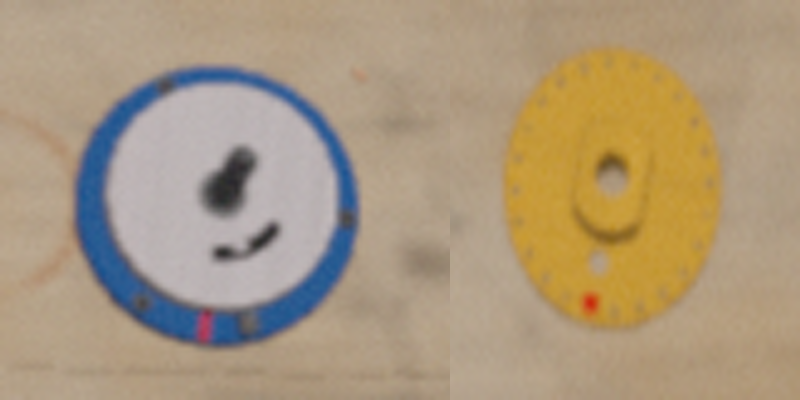

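View pics/crop2.png

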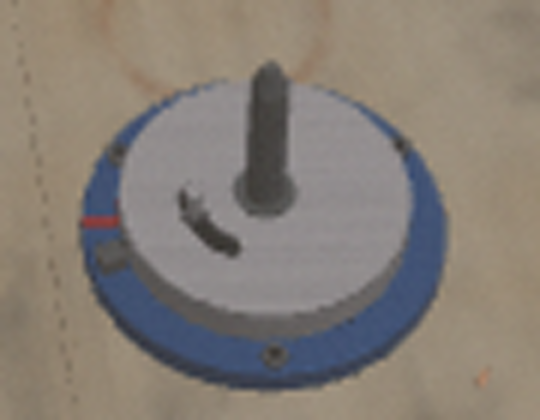

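The crops show the slot with a lighter pin tip in it, at about (413,215) in the top view and (342,317) in the side view. The dark block sits just anticlockwise of the red mark. Next I'll turn these into coordinates.

Run:
```python
from h import *
c=cap('top');s=cap('side')
def cen(m): v,u=np.nonzero(m); return [u.mean(),v.mean()] if len(u) else None
def hs(im): return [x.astype(int) for x in cv2.split(cv2.cvtColor(im,cv2.COLOR_RGB2HSV))]
def box(u0,v0,u1,v1):
    w=np.zeros((480,640),bool);w[v0:v1,u0:u1]=1;return w
for n,cc,fb,pb in(('top',c,box(375,172,445,240),box(295,260,352,315)),('side',s,box(318,290,390,352),box(240,245,290,290))):
    H,S,V=hs(cc['image'])
    m=(H>95)&(H<130)&(S>80)&fb
    cs,_=cv2.findContours(m.astype(np.uint8),cv2.RETR_EXTERNAL,cv2.CHAIN_APPROX_NONE)
    hull=cv2.convexHull(np.vstack([k for k in cs if len(k)>5]))
    p=plane(cc,hull.reshape(-1,2),.006)[:,:2]; q=cv2.fitEllipse((p*1e4).astype(np.float32))
    print(n,'foot',np.array(q[0])/1e4,np.array(q[1])/1e4)
    r=((H<8)|(H>165))&(S>90)&fb; print(n,'mark',r.sum(),cen(r),r.any() and plane(cc,[cen(r)],.01))
    m=(H>10)&(H<32)&(S>150)&pb
    cs,_=cv2.findContours(m.astype(np.uint8),cv2.RETR_EXTERNAL,cv2.CHAIN_APPROX_NONE);k=max(cs,key=cv2.contourArea)
    p=plane(cc,cv2.convexHull(k).reshape(-1,2),.009)[:,:2];q=cv2.fitEllipse((p*1e4).astype(np.float32))
    print(n,'plate',np.array(q[0])/1e4,np.array(q[1])/1e4)
    r=((H<10)|(H>170))&(S>170)&pb; print(n,'dot',r.sum(),cen(r),r.any() and plane(cc,[cen(r)],.01))
for uv,z,nm in(([[414,196]],.084,'shaft tip ~'),([[323.0,284.5]],.046,'hub top'),([[413,215]],.036,'pin')):print(nm,plane(c,uv,z))
print('side',plane(s,[[355,296.5]],.084),'pin',plane(s,[[341.7,316.7]],.036))
g=cv2.cvtColor(c['image'],cv2.COLOR_RGB2GRAY);print(g[208:220,404:424]);print(g[190:208,406:420])
gs=cv2.cvtColor(s['image'],cv2.COLOR_RGB2GRAY);print(gs[312:330,336:354])
# hole in plate
H,S,V=hs(c['image']);print(S[293:306,314:328])
```

```text
top foot [ 0.65712192 -0.0633841 ] [0.11259902 0.11361313]
top mark 11 [np.float64(405.45454545454544), np.float64(229.8181818181818)] [[ 0.6063972  -0.05556273  0.01      ]]
top plate [0.50041313 0.11042356] [0.08503129 0.08572581]
top dot 5 [np.float64(318.4), np.float64(303.2)] [[0.46388737 0.11962816 0.01      ]]
side foot [ 0.65735654 -0.05934098] [0.11319319 0.11464871]
side mark 12 [np.float64(326.5), np.float64(321.5)] [[ 0.60666396 -0.052554    0.01      ]]Traceback (most recent call last):
  File "<stdin>", line 16, in <module>
ValueError: max() iterable argument is empty
```

Run:
```python
from h import *
c=cap('top');s=cap('side')
def hs(im): return [x.astype(int) for x in cv2.split(cv2.cvtColor(im,cv2.COLOR_RGB2HSV))]
H,S,V=hs(s['image']);pb=np.zeros((480,640),bool);pb[262:290,240:290]=1
m=(H>10)&(H<32)&(S>115)&pb
cs,_=cv2.findContours(m.astype(np.uint8),cv2.RETR_EXTERNAL,cv2.CHAIN_APPROX_NONE);k=max(cs,key=cv2.contourArea)
k=k[k[:,0,1]>263]
p=plane(s,k.reshape(-1,2),.007)[:,:2];q=cv2.fitEllipse((p*1e4).astype(np.float32));print('side plate',np.array(q[0])/1e4,np.array(q[1])/1e4)
for uv,z,nm in(([[414,196]],.084,'shaft tip ~'),([[323.0,284.5]],.046,'hub top'),([[413,215]],.036,'pin')):print(nm,plane(c,uv,z))
print('side',plane(s,[[355,296.5]],.084),'pin',plane(s,[[341.7,316.7]],.036))
g=cv2.cvtColor(c['image'],cv2.COLOR_RGB2GRAY);print(g[210:220,404:424]);print(g[190:208,406:420])
gs=cv2.cvtColor(s['image'],cv2.COLOR_RGB2GRAY);print(gs[294:300,350:360]);print(gs[312:330,336:352])
H,S,V=hs(c['image']);print(S[294:306,314:328])
```

```text
side plate [0.50020425 0.1123561 ] [0.08455106 0.09233013]
shaft tip ~ [[ 0.65621758 -0.06360496  0.084     ]]
hub top [[0.49644583 0.11013708 0.046     ]]
pin [[ 0.63048831 -0.0678097   0.036     ]]
side [[ 0.65734511 -0.0618693   0.084     ]] pin [[ 0.6330481  -0.06589558  0.036     ]]
[[185 182 183 181 181 180 179 181 183 184 185 184 174 154 110  74 107 160
  181 180]
 [182 182 180 180 181 179 179 180 182 182 178 173 151 111  65  58 111 162
  180 181]
 [181 181 183 180 183 183 179 178 180 174 155 127  92  59  53  93 142 171
  181 181]
 [182 183 182 176 170 170 169 170 175 173 137  80  54  51  91 137 170 179
  181 182]
 [183 183 177 152 118 105 110 132 157 164 133  80  69 108 142 169 179 181
  183 183]
 [180 180 168 130  74  49  59  91 121 125 106 105 134 163 178 180 179 181
  180 181]
 [184 180 174 146 104  81  89 104 115 125 135 160 176 179 184 179 179 178
  182 184]
 [180 182 180 168 152 141 147 155 168 172 176 181 185 184 182 180 181 181
  182 182]
 [183 181 180 177 176 177 177 179 180 185 185 182 184 183 180 179 180 179
  183 182]
 [184 182 181 182 180 181 183 183 183 184 184 
[... 2577 characters left out ...]
9 187 188 176 172 156 164 182 184 182 181 192 182]
 [180 185 185 183 164 125 107 119 148 182 183 187 181 179]
 [178 180 185 172 148  86  68  84 122 173 178 189 181 185]
 [179 186 177 171 133  84  67  79 118 170 178 183 184 181]
 [177 184 186 181 160 119  94 110 147 178 183 176 180 181]
 [182 185 182 173 176 169 160 166 172 183 183 182 178 191]
 [181 183 179 181 186 186 176 179 182 184 176 186 181 184]
 [168 178 183 185 187 189 187 192 185 184 180 176 187 180]
 [166 173 200 202 212 202 201 184 186 179 184 170 181 182]
 [170 174 190 210 243 243 216 187 177 173 166 184 190 189]
 [179 184 185 205 227 211 204 182 168 156 157 174 187 176]
 [132 154 164 181 191 197 186 183 165 148 156 174 182 181]]
```

arm_command(xyz=[[0,0,0.03],[0.0175,-0.0296,0.02],[0.0175,-0.0296,0],[0.0175,-0.0296,0],[0.0175,-0.0296,0],[0.0175,-0.0296,0],[0.0175,-0.0296,0],[0.0175,-0.0296,0],[0.0175,-0.0296,0],[0.0175,-0.0296,0],[0.0175,-0.0296,0],[0.0175,-0.0296,0],[0.0175,-0.0296,0],[0.0175,-0.0296,0],[0.0175,-0.0296,-0.03],[0.0175,-0.0296,-0.03],[0.0175,-0.0296,-0.03],[0,0,-0.03],[0,0,0],[0,0,0]], turn=[0,0.5,0.5,0.5,0.5,0.5,0.5,0.5,0.5,0.5,0.5,0.5,0.5,0.5,0.1,0,0,0,0,0], hand=[-1,-1,-1,-1,-1,-1,-1,-1,-1,-1,-1,-1,-1,-1,-1,-1,-1,-1,-1,-1], squeeze=25)

```text
time_s: 2.4
tcp_pos: [0.4998, 0.1118, 0.153]
tool_rot: [0.122, 0.993, -0.0, -0.0]
force: [-0.5, -0.8, 0.8]
gripper_width: 0.088
finger_force: 0.0
```

arm_command(xyz=[[0,0,-0.03],[0,0,-0.03],[0,0,-0.03],[0,0,-0.02],[0,0,-0.015],[0,0,-0.01],[0,0,-0.003],[0,0,0],[0,0,0],[0,0,0]], turn=[0,0,0,0,0,0,0,0,0,0], hand=[-1,-1,-1,-1,-1,-1,-1,-1,-1,-1])

```text
time_s: 3.4
tcp_pos: [0.5007, 0.1116, 0.0155]
tool_rot: [0.122, 0.993, 0.0, 0.001]
force: [-0.1, 0.3, -1.2]
gripper_width: 0.0877
finger_force: 0.0
```

Run:
```python
from h import *
s=cap('side');t=cap('top')
a=cv2.resize(s['image'][190:310,200:330],None,fx=3,fy=3,interpolation=cv2.INTER_CUBIC)
b=cv2.resize(t['image'][235:355,260:390],None,fx=3,fy=3,interpolation=cv2.INTER_CUBIC)
cv2.imwrite('pics/g1.png',np.hstack([a,b])[...,::-1]);st=env.get_state();print(st['tcp_pos'],st['force'])
```

```text
[0.50042194 0.11153667 0.01524799] [-0.01405315  0.08133637 -0.31168069]
```

View pics/g1.png

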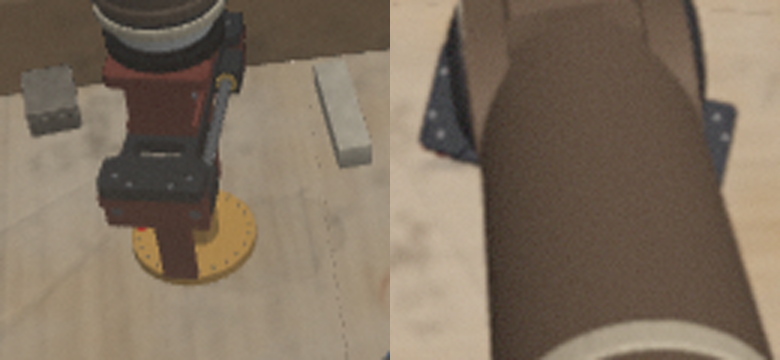

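The side view shows the fingers straddling the hub over the disc, with the near finger at crop pixel (180,250), as predicted. The arm blocks the top view. I'm closing the gripper now.

arm_command(xyz=[[0,0,0],[0,0,0],[0,0,0],[0,0,0],[0,0,0],[0,0,0],[0,0,0],[0,0,0],[0,0,0],[0,0,0],[0,0,0],[0,0,0]], turn=[0,0,0,0,0,0,0,0,0,0,0,0], hand=[1,1,1,1,1,1,1,1,1,1,1,1], squeeze=30)

```text
time_s: 4.7
tcp_pos: [0.5, 0.1113, 0.0146]
tool_rot: [0.122, 0.993, -0.0, -0.0]
force: [-0.7, -0.4, -0.5]
gripper_width: 0.028
finger_force: 30.0
```

arm_command(xyz=[[0,0,0.01],[0,0,0.02],[0,0,0.03],[0,0,0.03],[0,0,0.02],[0.0157,-0.0173,0.01],[0.0157,-0.0173,0],[0.0157,-0.0173,0],[0.0157,-0.0173,0],[0.0157,-0.0173,0],[0.0157,-0.0173,0],[0.0157,-0.0173,0],[0.0157,-0.0173,0],[0.0157,-0.0173,0],[0.0157,-0.0173,0],[0,0,0],[0,0,0],[0,0,0],[0,0,0],[0,0,0]], turn=[0,0,0,0,0,1.6,1.6,1.6,1.6,1.6,1.6,1.6,1.6,1.6,1.6,0,0,0,0,0], hand=[1,1,1,1,1,1,1,1,1,1,1,1,1,1,1,1,1,1,1,1])

```text
time_s: 6.7
tcp_pos: [0.6568, -0.0607, 0.1348]
tool_rot: [-0.018, 1.0, 0.0, -0.0]
force: [-0.0, -0.3, -3.4]
gripper_width: 0.0278
finger_force: 30.0
```

Run:
```python
from h import *
s=cap('side')
a=cv2.resize(s['image'][230:370,280:430],None,fx=4,fy=4,interpolation=cv2.INTER_CUBIC)
cv2.imwrite('pics/g2.png',a[...,::-1]);st=env.get_state();print(st['tcp_pos'],st['force'],st['gripper_width'])
H,S,V=[x.astype(int) for x in cv2.split(cv2.cvtColor(s['image'],cv2.COLOR_RGB2HSV))]
m=((H>10)&(H<32)&(S>115));m[:230]=0;m[345:]=0;m[:,:290]=0;m[:,:]&=True;m[:,430:]=0
cs,_=cv2.findContours(m.astype(np.uint8),cv2.RETR_EXTERNAL,cv2.CHAIN_APPROX_NONE);k=max(cs,key=cv2.contourArea);print(cv2.boundingRect(k))
z=st['tcp_pos'][2]-.0146
p=plane(s,cv2.convexHull(k).reshape(-1,2),z+.006)[:,:2]
print(z,p.min(0),p.max(0),(p.min(0)+p.max(0))/2, np.round(cv2.minEnclosingCircle((p*1e3).astype(np.float32))[0],1))
```

```text
[ 0.65686241 -0.06087594  0.13484313] [-1.46279777 -0.00640569 -2.30749113] 0.02767610537812655
(331, 261, 50, 40)
0.12024312931714407 [ 0.61386452 -0.10541825] [ 0.69982016 -0.01277265] [ 0.65684234 -0.05909545] [656.6 -59. ]
```

View pics/g2.png

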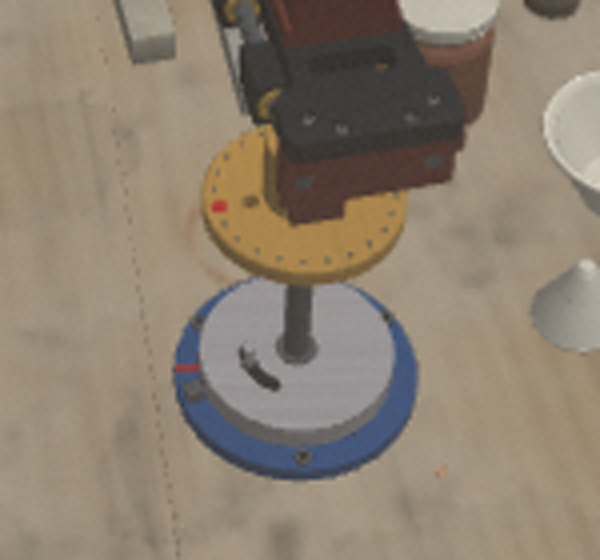

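The side view shows the plate centred above the shaft: disc at crop (305,205), shaft base at (298,348). The red dot and pin hole point towards the mark side. I'll nudge y by -1 mm and lower gently.

arm_command(xyz=[[0,-0.001,-0.01],[0,0,-0.01],[0,0,-0.01],[0,0,-0.004],[0,0,-0.003],[0,0,-0.003],[0,0,-0.003],[0,0,0],[0,0,0]], turn=[0,0,0,0,0,0,0,0,0], hand=[1,1,1,1,1,1,1,1,1])

```text
time_s: 7.65
tcp_pos: [0.6572, -0.0626, 0.0918]
tool_rot: [-0.017, 1.0, 0.0, 0.0]
force: [0.1, 0.5, -3.9]
gripper_width: 0.0278
finger_force: 30.0
```

arm_command(xyz=[[0,0,-0.002],[0,0,-0.002],[0,0,-0.002],[0,0,0],[0,0,0]], turn=[0,0,0,0,0], hand=[1,1,1,1,1])

```text
time_s: 8.15
tcp_pos: [0.6571, -0.0626, 0.0856]
tool_rot: [-0.017, 1.0, 0.0, -0.0]
force: [0.2, 0.6, -3.7]
gripper_width: 0.028
finger_force: 30.0
```

arm_command(xyz=[[0,0,-0.004],[0,0,-0.004],[0,0,-0.004],[0,0,-0.004],[0,0,-0.004],[0,0,-0.004],[0,0,-0.004],[0,0,-0.002],[0,0,0],[0,0,0]], turn=[0,0,0,0,0,0,0,0,0,0], hand=[1,1,1,1,1,1,1,1,1,1])

```text
time_s: 9.15
tcp_pos: [0.6571, -0.0626, 0.0557]
tool_rot: [-0.017, 1.0, 0.0, -0.0]
force: [-0.4, 0.9, -3.5]
gripper_width: 0.0277
finger_force: 30.0
```

arm_command(xyz=[[0,0,-0.001],[0,0,-0.001],[0,0,-0.001],[0,0,-0.001],[0,0,-0.001],[0,0,-0.001],[0,0,0],[0,0,0],[0,0,0]], turn=[0,0,0,0,0,0,0,0,0], hand=[1,1,1,1,1,1,1,1,1])

```text
time_s: 10.05
tcp_pos: [0.6571, -0.0626, 0.0498]
tool_rot: [-0.017, 1.0, 0.0, 0.0]
force: [-2.3, 1.7, -0.9]
gripper_width: 0.0281
finger_force: 30.0
```

arm_command(xyz=[[0,0,-0.001],[0,0,0],[0,0,0],[0,0,0],[0,0,0],[0,0,0],[0,0,0],[0,0,0]], turn=[0,0,1,1,1,1,0,0], hand=[1,1,1,1,1,1,1,1])

```text
time_s: 10.85
tcp_pos: [0.6571, -0.0624, 0.0486]
tool_rot: [-0.052, 0.999, 0.0, 0.0]
force: [-2.6, 1.5, 0.8]
gripper_width: 0.0281
finger_force: 30.0
```

```bash
cat > st.py <<'E'
from station import env
import numpy as np
s=env.get_state();q=s['tool_rot'];np.set_printoptions(precision=4,suppress=True)
print(s['time_s'],s['tcp_pos'],s['force'],s['ft_torque'],'hole',2*np.degrees(np.arctan2(q[1],q[0])),'tilt',q[2:])
E
python3 st.py
```

```text
10.85 [ 0.6571 -0.0624  0.0486] [-2.6005  1.5473  0.8375] [ 0.4523  0.5873 -0.0535] hole 185.984717075602 tilt [0.0002 0.    ]
```

arm_command(xyz=[[0,0,0],[0,0,0],[0,0,0],[0,0,0]], turn=[1,1,0,0], hand=[1,1,1,1])

```text
time_s: 11.25
tcp_pos: [0.657, -0.063, 0.0483]
tool_rot: [-0.069, 0.998, -0.0, -0.0]
force: [-0.1, -0.1, -4.1]
gripper_width: 0.0276
finger_force: 30.0
```

arm_command(xyz=[[0,0,0],[0,0,0],[0,0,0],[0,0,0]], turn=[1,1,0,0], hand=[1,1,1,1])

```text
time_s: 11.65
tcp_pos: [0.6571, -0.0628, 0.0486]
tool_rot: [-0.087, 0.996, -0.0, 0.0]
force: [-0.5, -0.3, -3.9]
gripper_width: 0.0281
finger_force: 30.0
```

arm_command(xyz=[[0,0,0],[0,0,0],[0,0,0],[0,0,0]], turn=[1,1,0,0], hand=[1,1,1,1])

```text
time_s: 12.05
tcp_pos: [0.6571, -0.0626, 0.0487]
tool_rot: [-0.104, 0.995, 0.0, 0.0]
force: [-0.9, 0.2, -3.6]
gripper_width: 0.028
finger_force: 30.0
```

```bash
python3 st.py
```

```text
12.05 [ 0.6571 -0.0626  0.0487] [-0.9311  0.2437 -3.6376] [0.0908 0.0748 0.0078] hole 191.986329307195 tilt [0. 0.]
```

The vertical force fell back to the free value between 186° and 188° and stayed there to 192°, so the pin has entered the hole. I'll centre at about 191° and lower in small steps.

arm_command(xyz=[[0,0,0],[0,0,-0.001],[0,0,-0.001],[0,0,0],[0,0,0]], turn=[-1,0,0,0,0], hand=[1,1,1,1,1])

```text
time_s: 12.55
tcp_pos: [0.6571, -0.0626, 0.0466]
tool_rot: [-0.096, 0.995, 0.0, -0.0]
force: [-0.3, 0.2, -3.5]
gripper_width: 0.0277
finger_force: 30.0
```

```bash
python3 st.py
```

```text
12.55 [ 0.6571 -0.0626  0.0466] [-0.3355  0.2479 -3.4963] [ 0.0686  0.0825 -0.0003] hole 190.98951313419641 tilt [ 0. -0.]
```

arm_command(xyz=[[0,0,-0.001],[0,0,-0.001],[0,0,-0.001],[0,0,-0.001],[0,0,0],[0,0,0]], turn=[0,0,0,0,0,0], hand=[1,1,1,1,1,1])

```text
time_s: 13.15
tcp_pos: [0.6571, -0.0626, 0.0426]
tool_rot: [-0.096, 0.995, 0.0, -0.0]
force: [0.1, 0.1, -4.1]
gripper_width: 0.0279
finger_force: 30.0
```

```bash
python3 st.py
```

```text
13.15 [ 0.6571 -0.0626  0.0426] [ 0.1294  0.0857 -4.0912] [-0.0096  0.0633  0.0531] hole 190.98543503571344 tilt [ 0. -0.]
```

arm_command(xyz=[[0,0,-0.001],[0,0,-0.001],[0,0,-0.001],[0,0,-0.0005],[0,0,0],[0,0,0],[0,0,0]], turn=[0,0,0,0,0,0,0], hand=[1,1,1,1,1,1,1])

```text
time_s: 13.85
tcp_pos: [0.6571, -0.0626, 0.0392]
tool_rot: [-0.096, 0.995, 0.0, 0.0]
force: [-0.1, -0.5, -3.7]
gripper_width: 0.0284
finger_force: 30.0
```

```bash
python3 st.py
```

```text
13.85 [ 0.6571 -0.0626  0.0392] [-0.1294 -0.511  -3.7256] [0.0348 0.0695 0.0376] hole 190.98413224088688 tilt [0. 0.]
```

arm_command(xyz=[[0,0,-0.0003],[0,0,0],[0,0,-0.0003],[0,0,0],[0,0,0]], turn=[0,0,0,0,0], hand=[1,1,1,1,1])

```text
time_s: 14.35
tcp_pos: [0.6571, -0.0626, 0.0387]
tool_rot: [-0.096, 0.995, 0.0, 0.0]
force: [-1.3, -0.1, -1.1]
gripper_width: 0.0278
finger_force: 30.0
```

```bash
python3 st.py
```

```text
14.35 [ 0.6571 -0.0626  0.0387] [-1.3406 -0.0618 -1.0507] [ 0.04    0.2115 -0.0056] hole 190.98517329058433 tilt [0. 0.]
```

The force rise at 38.7 mm means the plate is resting on the seat. I'll release and lift away.

arm_command(xyz=[[0,0,-0.0002],[0,0,0],[0,0,0],[0,0,0],[0,0,0],[0,0,0],[0,0,0],[0,0,0],[0,0,0],[0,0,0],[0,0,0]], turn=[0,0,0,0,0,0,0,0,0,0,0], hand=[1,1,1,0.3,0.2,0,-0.3,-0.6,-0.8,-0.8,-0.8], squeeze=10)

```text
time_s: 15.45
tcp_pos: [0.6571, -0.0626, 0.0384]
tool_rot: [-0.096, 0.995, 0.0, 0.0]
force: [-1.0, 0.1, -0.3]
gripper_width: 0.0774
finger_force: 0.0
```

arm_command(xyz=[[0,0,0.003],[0,0,0.01],[0,0,0.02],[0,0,0.03],[0,0,0.03],[0,0,0.03],[0,0,0.03],[-0.03,0.02,0.02],[-0.03,0.03,0],[-0.03,0.03,0],[-0.03,0.03,0],[-0.03,0.03,0],[-0.03,0.03,0],[-0.03,0.03,0],[0,0.03,0],[0,0.03,0],[0,0,0],[0,0,0]], turn=[0,0,0,0,0,0,0,0,0,0,0,0,0,0,0,0,0,0], hand=[-0.8,-0.8,-0.8,-0.8,-0.8,-0.8,-0.8,-0.8,-0.8,-0.8,-0.8,-0.8,-0.8,-0.8,-0.8,-0.8,-0.8,-0.8])

```text
time_s: 17.25
tcp_pos: [0.4471, 0.1975, 0.2119]
tool_rot: [-0.096, 0.995, -0.0, 0.0]
force: [-0.1, -0.2, -0.0]
gripper_width: 0.0788
finger_force: 0.0
```

```bash
python3 st.py
python3 - <<'E'
from h import *
s=cap('side');t=cap('top')
a=cv2.resize(s['image'][270:370,300:410],None,fx=3.5,fy=3.5,interpolation=cv2.INTER_CUBIC)
b=cv2.resize(t['image'][155:255,355:465],None,fx=3.5,fy=3.5,interpolation=cv2.INTER_CUBIC)
cv2.imwrite('pics/end.png',np.hstack([a,b])[...,::-1])
P=cloud(t)
for u,v in((395,205),(420,205),(408,190),(408,220)):print(P[v-2:v+3,u-2:u+3,2].mean())
E
```

```text
17.25 [0.4471 0.1975 0.2119] [-0.0916 -0.2334 -0.008 ] [-0.0092  0.0268  0.0447] hole 191.05618495661233 tilt [-0.      0.0003]
0.03431912590825369
0.04098320705227972
0.06077613730828132
0.0341220267356865
```

View pics/end.png

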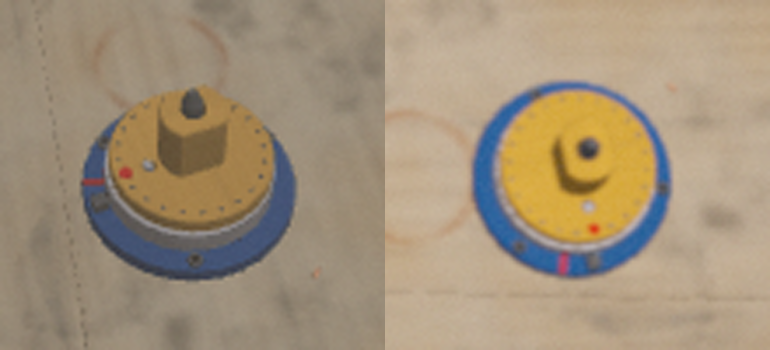

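The plate is flush on the seat. Its disc top measures 34 mm, the pin shows in its hole at crop (588,207) in the top view, and the shaft tip stands above the hub.

```bash
python3 -c "
from station import env
print(env.job_done())"
```

```text
the job is handed in; nothing more can be done
None
```

The index plate is on the shaft with the locating pin in its hole, flush on the seat and released, and I handed the job in at about 17 s; the hand-in returned no verdict.

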